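Open the calibration-weight case through its two-stage catch

TASK

The balance is due its check: open the case of calibration weights. Its catch has two stages, so first slide the red safety tab to the left until you feel it come up against its stop, then lift the main lever right up and raise the lid until it stands open by itself at about 50 degrees or more, and let go. Do not force the catch: push the tab home gently, and if the lever will not rise, do not pull harder but slide the tab fully home; leave the glassware and tools beside the case where they are.

Things in the scene. Friction and masses are not known exactly. Their poses are not given: they have to be found in the camera images.
- weight_case: flat dark grey case with aluminium edges, fixed to the bench, 150 (x) x 220 (y) mm, 70 mm high to the lid's top. Origin: centre of its underside; x points from its front, which has the catch and faces the robot, to the rear hinge, y to the left, z up.
- weight_lid (a joint): lid angle, rad: 0 shut, grows as the front edge rises, 1.45 at its stop. A stiff hinge (0.5 N m) holds the lid at any angle; lid with catch about 0.4 kg. Held shut by the draw hook until the lever stands above about 0.8 rad.
- lid_hinge (a point): point on the lid's hinge axis (along the case's y) at the middle of the rear edge: 75 mm behind and 47 mm above the case's origin. A wall stands 40 to 100 mm behind it, up to 0.37 m high, so mind the hand as the lid goes back.
- latch_lever (a joint): angle of the main lever on the lid, rad: 0 lying back over the lid, grows as its rear end rises up and towards the robot, 1.6 at its stop, upright to the lid near 1.57. Friction 0.12 N m: it stays where it is left. Free, it takes 2 to 3 N at the grip.
- lever_pivot (a point): on the lever's pivot axis (along the case's y), middle of the lever; it is on the lid: with the lid shut 82 mm in front of and 87 mm above the case's origin.
- lever_grip (a point): where to pinch the lever: in the upturned dark grip at its rear end, 26 mm wide (y), 12 thick (x), top 8 mm above this point, lever plate 18 mm and lid 38 mm below. With the lever down it lies 80 mm behind and 21 mm above the pivot. Pinched across y the lever can turn between the fingers, and so it serves as the lid's handle too.
- safety_tab: the red tab with the headed stud under it, origin 19 mm below point tab_grip, axes as the lever's. The stud sits in a keyhole plate on the lid whose end is the hard stop. Only with the tab within 1.5 mm of that stop can the stud rise and the lever lift. The plate is set differently on every case (13 mm span), so the stop must be felt.
- tab_grip (a point): in the ridge of the red tab, about 40 mm in front of the lever's grip; ridge 20 (x) x 14 (y) mm, top 8 mm above this point; its foot is 11 mm and the lever's plate 16 mm below. The tab slides on the lever along the case's y with 2.5 N friction, stays where left, and starts 5 to 21 mm from its stop, which lies at +y of the case.
- keeper: two runners on the lid under the tab; they carry the steel keyhole plate, which is set somewhere along them. Stud and keyhole are spoilt by more than 12 N, whether the tab is rammed into its stop or the lever is pulled while the tab is not home. A pull at the lever's grip acts on the stud twofold. Creep up to the stop: 5 to 8 N of push at the tab, friction included, is plenty.
- flask_11: loose glass volumetric flask with stopper, 65 mm across, 181 mm tall, standing at the right of the case; origin at the centre of its underside. Bystander.
- beaker_50: loose glass beaker, 48 mm across, 59 mm tall, at the right of the case; origin at the centre of its underside. Bystander.
- weighing_boat: loose white weighing boat, 48 x 48 x 11 mm, at the left of the case; origin at the centre of its underside. Bystander.
- tweezers: loose steel tweezers, 116 x 14 x 8 mm, lying at the left of the case; origin at the centre of the underside. Bystander.

How it is judged:
By the outcome, as a careful person would: the job done as asked, in the order asked, and still so for the second after the job is handed in, with the robot touching nothing.
It also fails if it takes over 64 s, if anything falls off the work surface, if the arm or the gripper's body presses on something with over 40 N, if the wrist force passes 120 N, or if a joint passes its speed limit or range.

ROBOT

A 6-joint arm with a two-finger parallel gripper is mounted at the origin on the work surface; the furniture and walls round the work are solid. World frame = base frame: x ahead of the robot, y to its left, z up, the work surface at z = 0. Lengths are in m, angles in degrees, forces in N, time in s.
With the tool pointing down it reaches from about 0.4 to 0.825 m from the base axis. Payload 7 kg.
Tool frame: the origin (TCP) lies at the very end of the fingers, on their centre line; the grasp point (between the pads) lies 19 mm behind it (ctrl.grasp_offset is the distance from the TCP to the grasp point, in m); z points along the fingers, y is the line along which they close (so a half turn about z gives the same grasp; the last joint's range is limited). The gripper opens to 88 mm and grips with 3 to 60 N. Pads are 19 mm wide; open, the fingers measure 130 mm over their backs; the gripper's body (78 mm by 193 mm) begins 47 mm behind the grasp point.
Start: joints at [-51.217, 20.546, 0.682, 0, -70.136, -16.507], TCP at [0.256, -0.625, 0.192] pointing down, gripper open.
Joint ranges: [-176.03, 176.03], [-82.01, 121.73], [-58.28, 71.71], [-173.87, 95.51], [-174.79, -0.11], [-173.66, 173.66]. Speed limits (degrees/s): [136.94, 136.94, 172.46, 180, 180, 180].

INTERFACE

Orientations are given as [roll, pitch, yaw] about the fixed x, y, z axes, in that order (R = Rz(yaw) Ry(pitch) Rx(roll)).
In Python, from plant import ctrl gives the robot as it stands. The module is installed in compiled form; this text tells all that it offers.
- The arm moves only by the tool jog_arm, never from a script. Its argument "plan" is a list that holds one entry, the list of rows, each a list of 7 numbers: the opening, from 0 (shut) to 1 (fully open), then the shift along the tool's x, y, z in m, then the turn, a rotation vector about the tool's x, y, z in degrees. A call has 1 to 20 rows; each row is the pose to reach, as a shift and turn from the pose commanded when the call began, along the tool's axes at that moment; what a row does not reach only later rows make up. A row lasts 1/8 s, in which the tool goes at most 62.5 mm and 10.7 degrees, less where a joint would pass 70% of its speed; a pose out of reach is approached as far as the arm can. A call with a gripper value outside its range is refused whole. The fingers move at their own pace and stop on an object; the grip force is fixed at half the most. Time passes only in rows, so rows that repeat a pose let the fingers close. It gives the time, the measured TCP pose, the force, the opening and the grip force at its end, in the units of the state.
- ctrl.get_obs(): the state, without advancing time (a new reading comes with each control period).
- ctrl.snapshot(name): name is "scene" or "top"; returns a dict with "image" (400x640x3 uint8, red, green, blue), "vertical_fov" (degrees; the focal length in pixels is half the picture's height over the tangent of half this angle, whatever the lens; pixels are square), "cx", "cy" (the principal point, pixels), "R" (3x3) and "t" (3): a world point X has camera coordinates R X + t. Camera axes: x right, y down, z forward; pixel columns grow to the right and rows downward; lengths in m; the calibration is good to about 2 mm. A picture is of the moment at which its call begins. There is no depth.
- ctrl.close_job(): hands the job in; it is judged then, once.
The state is a dict: "clock": time; "joint_pos": joint angles; "qvel": joint speeds; "tau": joint torques, N m; "tool_pos": TCP position; "orientation": TCP orientation; "force": force on the tool from outside, world axes, zero at the start; "moment": the same for the moment, N m; "opening": finger opening in m; "gripper_force": force on a finger pad.
Only numpy, scipy, OpenCV 4.12 (cv2) and the standard library are available. Lean on these libraries where they do the work, as an engineer would, in place of code of your own. Each camera call takes 0.05 s, during which the arm holds its last target. There are 200 camera calls.

## Working session

There is one attempt and no reset: what is moved stays moved. The work goes in short steps, Python scripts to look and compute and a tool call to move; the robot and the scene stay as the last step left them, time stands still between calls to the robot, and variables do not carry over. Pictures are saved under pics/ and viewed, at most 13 in all, crops included, and the job is handed in when it is done.

Besides the shell and the picture viewer there is one more tool, called in YAML: its name, and indented under it one key for each argument. jog_arm: Moves the arm, as the interface text tells. Its arguments: {"type":"object","properties":{"plan":{"type":"array","items":{"type":"array","items":{"type":"array","items":{"type":"number"}}}}},"required":["plan"]}

```bash
mkdir -p pics
cat > h.py <<'E'
import numpy as np, cv2
from plant import ctrl
def snap(n,f):
    s=ctrl.snapshot(n); cv2.imwrite('pics/'+f,s['image'][:,:,::-1]); return s
def f(s): return s['image'].shape[0]/2/np.tan(np.radians(s['vertical_fov'])/2)
def ray(s,u,v):
    R=np.array(s['R']);t=np.array(s['t'])
    d=R.T@np.array([(u-s['cx'])/f(s),(v-s['cy'])/f(s),1]); return -R.T@t,d
def onz(s,u,v,z):
    o,d=ray(s,u,v); return o+d*(z-o[2])/d[2]
def proj(s,X):
    c=np.array(s['R'])@np.array(X)+np.array(s['t']); return s['cx']+f(s)*c[0]/c[2], s['cy']+f(s)*c[1]/c[2]
E
python3 - <<'E'
from h import *
a=snap('scene','s1.png');b=snap('top','t1.png')
for s in(a,b): print(s['vertical_fov'],s['cx'],s['cy'],np.round(s['R'],3).tolist(),np.round(s['t'],3))
print(ctrl.get_obs(), ctrl.grasp_offset)
E
```

```text
46.22475988902868 320.3827728174155 191.04522853307267 [[0.514, -0.858, 0.002], [-0.639, -0.384, -0.667], [0.573, 0.341, -0.745]] [-0.401  0.267  0.721]
47.69036024121027 327.10967974117074 199.54277738020488 [[0.016, -0.999, 0.032], [-0.997, -0.018, -0.073], [0.074, -0.031, -0.997]] [-0.22   0.434  0.909]
{'clock': 0.1, 'joint_pos': array([-5.12161275e+01,  2.05845212e+01,  6.40248058e-01, -1.72564312e-02,
       -7.01363378e+01, -1.65065799e+01]), 'qvel': array([-0.01824944, -0.04017204,  0.08836878,  0.10191186,  0.09037221,
       -0.07033115]), 'tau': array([-1.40124444e-03, -5.84166241e+01,  2.93752670e+01,  7.01557562e+00,
        1.02293523e-02, -7.50384561e-05]), 'tool_pos': array([ 0.25567007, -0.62418796,  0.19125895]), 'orientation': array([ 1.79918102e+02, -7.35091871e-03, -1.57728577e+02]), 'force': array([ 0.17992256,  0.44463507, -0.35441981]), 'moment': array([-0.00236   ,  0.01701403, -0.00628813]), 'gripper_force': 0.0, 'opening': 0.08775849020645218} 0.0188
```

View pics/s1.png

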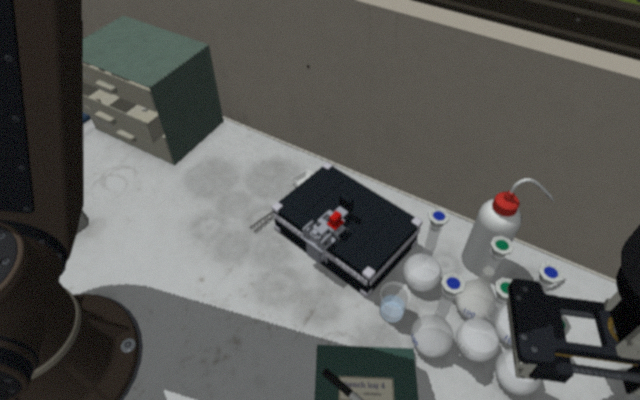

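View pics/t1.png

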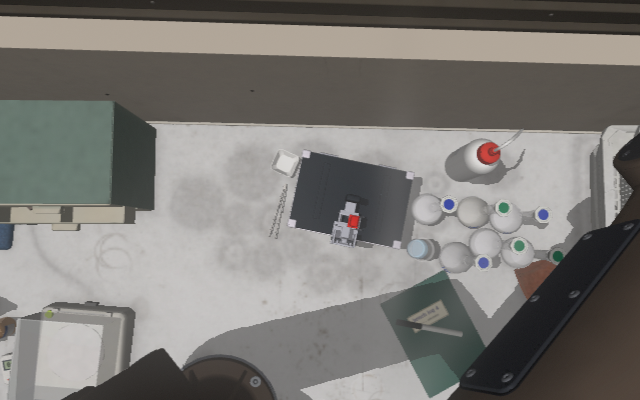

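The scene view shows the case in the middle with the red tab at (336,218). In the top view, the lid's white corners are at about (306,154), (411,174), (397,244) and (292,223), the red tab is at (353,221) and the dark grip is near (355,200).

Run:
```python
from h import *
a=snap('scene','s2.png');b=snap('top','t2.png')
P=np.array([onz(b,*p,0.07)[:2] for p in[(306,154),(411,174),(397,244),(292,223)]])
print(P.round(4)); c=P.mean(0)
e=(P[0]-P[3]+P[1]-P[2]);yaw=np.arctan2(e[1],e[0]); e2=P[0]-P[1]+P[3]-P[2]; y2=np.arctan2(-e2[0],e2[1])
print(c,np.degrees([yaw,y2]),np.linalg.norm(e)/2,np.linalg.norm(e2)/2)
yaw=y2
Rz=np.array([[np.cos(yaw),-np.sin(yaw)],[np.sin(yaw),np.cos(yaw)]])
def W(x,y,z): return np.r_[c+Rz@[x,y],z]
def loc(p): return Rz.T@(p[:2]-c)
def masks(s,box):
    hsv=cv2.cvtColor(s['image'],cv2.COLOR_RGB2HSV);m=((hsv[...,0]<8)|(hsv[...,0]>172))&(hsv[...,1]>150)&(hsv[...,2]>80)
    v,u=np.nonzero(m);k=(u>box[0])&(u<box[1])&(v>box[2])&(v<box[3]);return u[k].mean(),v[k].mean(),k.sum()
ra=masks(a,(310,360,190,250));rb=masks(b,(330,380,200,250));print(ra,rb)
oa,da=ray(a,*ra[:2]);ob,db=ray(b,*rb[:2])
A=np.c_[da,-db];k=np.linalg.lstsq(A,ob-oa,rcond=None)[0];X=(oa+k[0]*da+ob+k[1]*db)/2
print('red',X,oa+k[0]*da-ob-k[1]*db,'local',loc(X)); print('onz',loc(onz(b,*rb[:2],.113)))
for s,n in((a,'s'),(b,'t')):
    for nm,p in (('grip',W(-.002,0,.108)),('pivot',W(-.082,0,.087))): print(n,nm,proj(s,p),p)
ca=cv2.resize(a['image'][160:290,260:430],None,fx=4.2,fy=4.2,interpolation=3);cb=cv2.resize(b['image'][145:255,280:420],None,fx=5,fy=5,interpolation=3)
cv2.imwrite('pics/ca.png',ca[:,:,::-1]);cv2.imwrite('pics/cb.png',cb[:,:,::-1])
```

```text
[[ 0.5227 -0.1684]
 [ 0.4876 -0.3747]
 [ 0.3506 -0.3478]
 [ 0.3878 -0.1441]]
[ 0.43719462 -0.25875102] [-10.67737172 -10.00042821] 0.13835090935308392 0.20814596954648065
(np.float64(334.5), np.float64(220.33561643835617), np.int64(146)) (np.float64(352.7844827586207), np.float64(221.05172413793105), np.int64(116))
red [ 0.39292304 -0.25909141  0.10039144] [ 4.14401063e-04 -6.04388401e-04  6.49239025e-05] local [-0.04353983 -0.00802322]
onz [-0.04433296 -0.00671927]
s grip (np.float64(346.32738837219114), np.float64(200.76148110949703)) [ 0.43522501 -0.25840371  0.108     ]
s pivot (np.float64(315.51756394586204), np.float64(236.64076273900218)) [ 0.35644049 -0.24451127  0.087     ]
t grip (np.float64(353.2145272601479), np.float64(198.0656409253175)) [ 0.43522501 -0.25840371  0.108     ]
t pivot (np.float64(344.4009954027597), np.float64(240.29360579259662)) [ 0.35644049 -0.24451127  0.087     ]
```

View pics/ca.png

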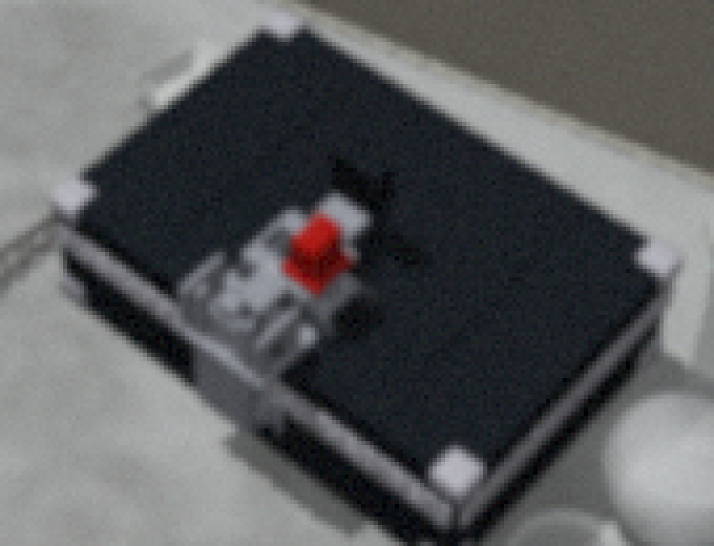

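View pics/cb.png

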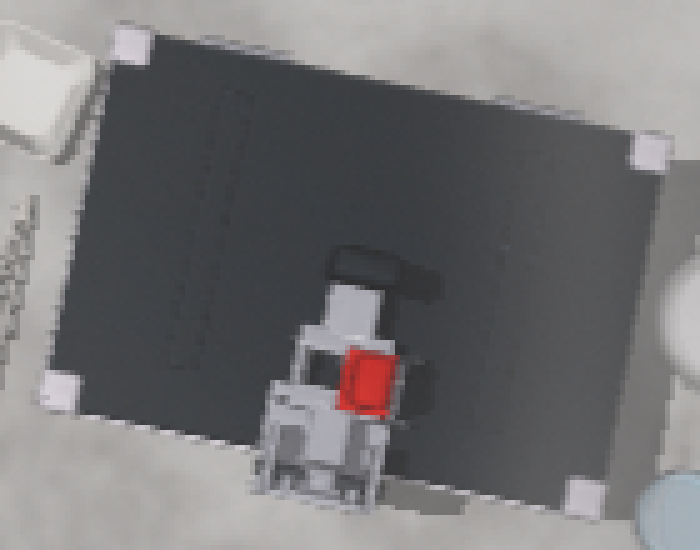

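The grip is at about (353,198) in the top view, which matches the prediction from the lid corners. The tab ridge is about 8 mm right of the case's centre line.

```bash
cat >> h.py <<'E'
from scipy.spatial.transform import Rotation as Ro
YAW=-10.2; C=np.array([0.4372,-0.2588])
def W(x,y,z):
    a=np.radians(YAW); return np.array([C[0]+x*np.cos(a)-y*np.sin(a),C[1]+x*np.sin(a)+y*np.cos(a),z])
def L(p):
    a=np.radians(YAW); d=np.array(p[:2])-C; return np.array([d[0]*np.cos(a)+d[1]*np.sin(a),-d[0]*np.sin(a)+d[1]*np.cos(a),p[2]])
def rel(pos,rpy,o=None):
    o=o or ctrl.get_obs(); R0=Ro.from_euler('xyz',o['orientation'],degrees=True)
    return np.r_[R0.inv().apply(np.array(pos)-o['tool_pos'])*1000,(R0.inv()*Ro.from_euler('xyz',rpy,degrees=True)).as_rotvec(degrees=True)].round(2)
E
python3 - <<'E'
from h import *
t=np.array([.3929,-.2591,.30]);print(rel(t,[180,0,169.8]));t[2]=.15;print(rel(t,[180,0,169.8]))
E
```

```text
[-2.6535e+02  2.8612e+02 -1.0825e+02  5.0000e-02 -2.0000e-02  3.2470e+01]
[-2.6536e+02  2.8598e+02  4.1750e+01  5.0000e-02 -2.0000e-02  3.2470e+01]
```

jog_arm:
  plan:
    - [[0.6,0,0,-0.055,0,0,0],[0.6,0,0,-0.108,0,0,0],[0.6,-0.04,0.043,-0.108,0,0,8],[0.6,-0.08,0.086,-0.108,0,0,16],[0.6,-0.12,0.129,-0.108,0,0,24],[0.6,-0.16,0.172,-0.108,0,0,32.5],[0.6,-0.2,0.215,-0.108,0,0,32.5],[0.6,-0.24,0.258,-0.108,0,0,32.5],[0.6,-0.265,0.286,-0.108,0,0,32.5],[0.6,-0.265,0.286,-0.06,0,0,32.5],[0.6,-0.265,0.286,-0.01,0,0,32.5],[0.6,-0.265,0.286,0.04,0,0,32.5],[0.6,-0.265,0.286,0.04,0,0,32.5],[0.6,-0.265,0.286,0.04,0,0,32.5],[0.6,-0.265,0.286,0.04,0,0,32.5]]

```text
clock: 2.08
tool_pos: [0.3941, -0.26, 0.1543]
orientation: [-180.0, 0.2, 169.8]
force: [-0.2, -0.2, 0.7]
opening: 0.0524
gripper_force: 0.0
```

Run:
```python
from h import *
o=ctrl.get_obs();print(L(o['tool_pos']).round(4),o['orientation'].round(2),o['force'].round(2),o['joint_pos'].round(1),o['opening'])
s=snap('scene','s3.png');b=snap('top','t3.png')
i=s['image'][130:290,230:430];cv2.imwrite('pics/c3.png',cv2.resize(i,None,fx=3.5,fy=3.5,interpolation=3)[:,:,::-1])
```

```text
[-0.0422 -0.0088  0.1543] [-179.98    0.21  169.78] [-0.2  -0.18  0.67] [ -9.4   2.8 -27.4   0.  -59.6 -90.8] 0.05244868526495053
```

View pics/c3.png

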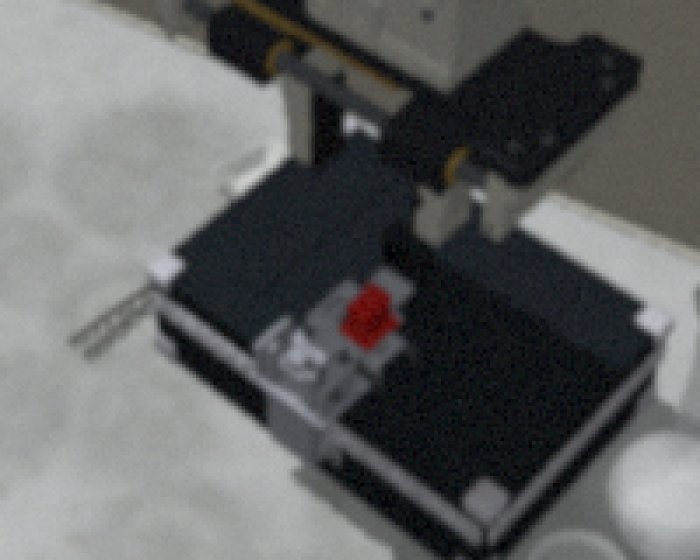

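The crop shows the open fingers straddling the red tab, which is at about crop (370,315), so they are lined up. I'll descend and pinch the ridge.

jog_arm:
  plan:
    - [[0.6,0,0.0005,0.03,0,0,0],[0.6,0,0.0005,0.046,0,0,0],[0.6,0,0.0005,0.056,0,0,0],[0.6,0,0.0005,0.056,0,0,0],[0.6,0,0.0005,0.056,0,0,0],[0.4,0,0.0005,0.056,0,0,0],[0.3,0,0.0005,0.056,0,0,0],[0.2,0,0.0005,0.056,0,0,0],[0.1,0,0.0005,0.056,0,0,0],[0.1,0,0.0005,0.056,0,0,0],[0.1,0,0.0005,0.056,0,0,0]]

```text
clock: 3.55
tool_pos: [0.3927, -0.259, 0.096]
orientation: [180.0, -0.0, 169.8]
force: [-0.7, -0.6, -0.7]
opening: 0.0093
gripper_force: 0.0
```

```bash
cat > o.py <<'E'
from h import *
o=ctrl.get_obs();a=np.radians(YAW);F=o['force'];print(L(o['tool_pos']).round(5),o['orientation'].round(2),'Floc',(F[0]*np.cos(a)+F[1]*np.sin(a)).round(2),(-F[0]*np.sin(a)+F[1]*np.cos(a)).round(2),F[2].round(2),'M',o['moment'].round(2),'op',round(o['opening'],4),o['gripper_force'],o['clock'])
E
python3 o.py
```

```text
[-0.04373 -0.00806  0.09604] [180.    -0.   169.78] Floc -0.61 -0.75 -0.67 M [-0.04 -0.04  0.  ] op 0.0093 0.0 3.55
```

Run:
```python
from h import *
s=snap('scene','s4.png');b=snap('top','t4.png')
i=s['image'][150:270,270:420];j=b['image'][160:260,290:420]
i=cv2.resize(i,(750,600),interpolation=3)[:,:,::-1]
cv2.imwrite('pics/c4.png',i)
print(proj(s,W(-.042,-.008,.106)),proj(s,ctrl.get_obs()['tool_pos']))
```

```text
(np.float64(334.893205146641), np.float64(217.68402886510972)) (np.float64(334.13288033497616), np.float64(222.0182058854611))
```

View pics/c4.png

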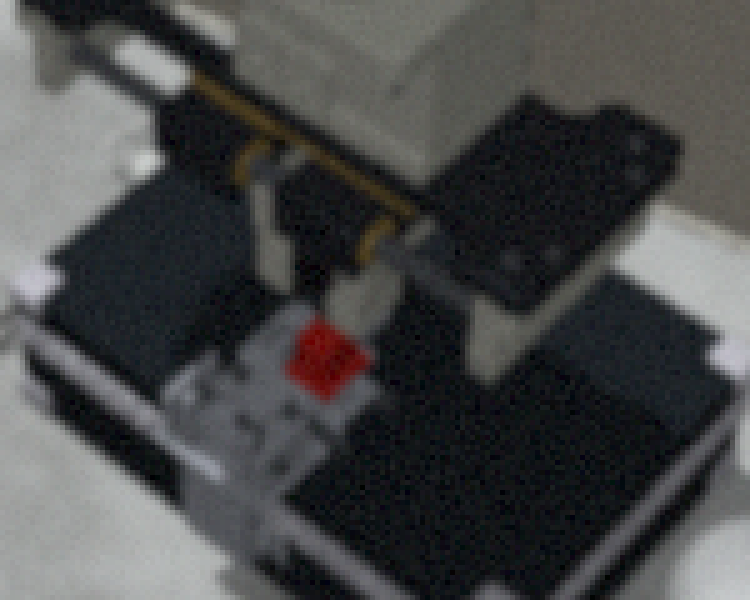

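Run:
```python
from h import *
s=ctrl.snapshot('scene');b=ctrl.snapshot('top')
o=ctrl.get_obs();tp=o['tool_pos']
def mark(im,s,P,k,u0,v0):
    for p,c in P:
        u,v=proj(s,p);cv2.circle(im,(int((u-u0)*k),int((v-v0)*k)),3,c,-1)
def crop(s,im,u0,v0,w,h,k,P):
    i=cv2.resize(im[v0:v0+h,u0:u0+w],(w*k,h*k),interpolation=3)[:,:,::-1].copy();mark(i,s,P,k,u0,v0);return i
ax=lambda t:[(np.add(t,[0,0,0]),(0,255,0)),(np.add(t,[0,0,.019]),(255,255,0)),(np.add(t,[0,0,.066]),(0,255,255))]
t0=np.array([.2557,-.6242,.1913])
A=crop(s,s['image'],275,150,100,100,4,ax(tp))
B=crop(b,b['image'],300,160,100,100,4,ax(tp))
s1=cv2.imread('pics/s1.png')[:,:,::-1]
D=crop(s,s1,480,200,160,200,2,ax(t0))
t1=cv2.imread('pics/t1.png')[:,:,::-1]
E_=crop(b,t1,440,200,200,200,1,ax(t0))
bot=np.zeros((200,800,3),np.uint8);D=cv2.resize(D,(160,200));bot[:,:160]=D;bot[:,200:400]=E_
s3=cv2.imread('pics/s3.png')[:,:,::-1]
G=crop(s,s3,260,120,160,100,2,ax([.3941,-.26,.1543]));bot[:,420:740]=G
cv2.imwrite('pics/m5.png',np.vstack([np.hstack([A,B]),bot]))
hsv=cv2.cvtColor(s['image'],cv2.COLOR_RGB2HSV);m=((hsv[...,0]<8)|(hsv[...,0]>172))&(hsv[...,1]>150)&(hsv[...,2]>60)
v,u=np.nonzero(m[190:250,310:360]);print(u.mean()+310,v.mean()+190,len(u),v.min()+190,v.max()+190,u.min()+310,u.max()+310)
im=cv2.imread('pics/s1.png')[:,:,::-1];hsv=cv2.cvtColor(im,cv2.COLOR_RGB2HSV);m=((hsv[...,0]<8)|(hsv[...,0]>172))&(hsv[...,1]>150)&(hsv[...,2]>60)
v,u=np.nonzero(m[190:250,310:360]);print(u.mean()+310,v.mean()+190,len(u),v.min()+190,v.max()+190,u.min()+310,u.max()+310)
```

```text
334.61267605633805 221.45070422535213 142 214 228 328 342
334.98214285714283 220.46428571428572 168 212 229 328 342
```

View pics/m5.png

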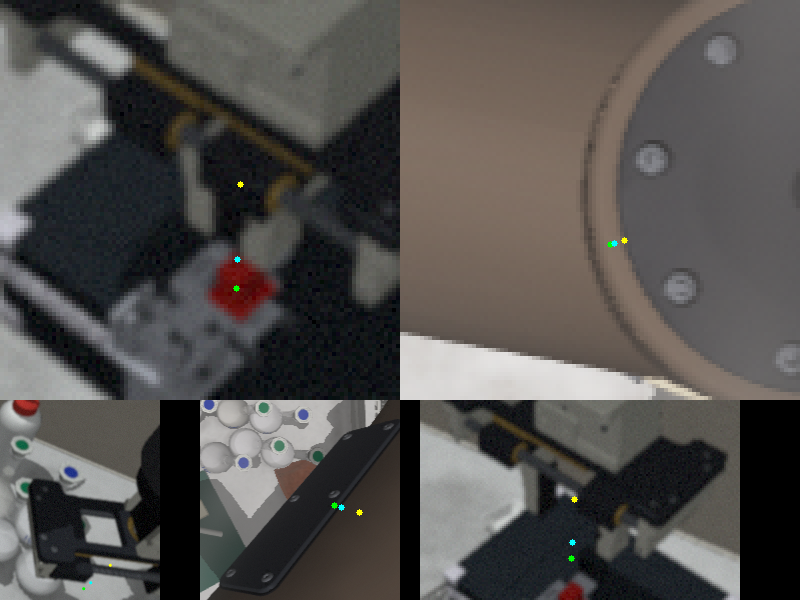

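The marked picture puts the reported TCP (green) on the red ridge at (236,288). The visible finger ends stop higher, at about (205,235) and (260,265). The opening also fell to 9.3 mm with no grip force, so the ridge isn't between the pads. I'll raise the hand and find the true fingertips before touching anything.

jog_arm:
  plan:
    - [[0.1,0,0,-0.03,0,0,0],[0.1,0,0,-0.06,0,0,0],[0.0,0,0,-0.06,0,0,0],[0.0,0,0,-0.06,0,0,0],[0.0,0,0,-0.06,0,0,0],[0.0,0,0,-0.06,0,0,0]]

```text
clock: 4.5
tool_pos: [0.3923, -0.2589, 0.1554]
orientation: [180.0, -0.1, 169.8]
force: [0.3, -0.2, -0.9]
opening: 0.0005
gripper_force: 0.0
```

```bash
python3 o.py; python3 -c "
from h import *
snap('scene','s6a.png')"
```

```text
[-0.04412 -0.00805  0.1554 ] [ 1.8000e+02 -8.0000e-02  1.6978e+02] Floc 0.31 -0.1 -0.92 M [-0.05 -0.06 -0.02] op 0.0005 0.0 4.5
```

jog_arm:
  plan:
    - [[0.5,0,0,0,0,0,0],[0.5,0,0,0,0,0,0],[0.5,0,0,0,0,0,0],[0.5,0,0,0,0,0,0],[0.5,0,0,0,0,0,0]]

```text
clock: 5.18
tool_pos: [0.3927, -0.259, 0.1561]
orientation: [180.0, -0.0, 169.8]
force: [0.0, 0.9, -0.8]
opening: 0.0419
gripper_force: 0.0
```

```bash
python3 o.py
python3 - <<'E'
from h import *
s=snap('scene','s6b.png');o=ctrl.get_obs();tp=o['tool_pos'];l=L(tp)
a=cv2.imread('pics/s6a.png');b=cv2.imread('pics/s6b.png')
u0,v0,w,h,k=270,130,130,100,3
def cr(i): return cv2.resize(i[v0:v0+h,u0:u0+w],None,fx=k,fy=k,interpolation=3)
def dots(i,ys):
    for y in ys:
        for z,c in((0,(0,255,0)),(.019,(255,255,0)),(.066,(0,255,255))):
            u,v=proj(s,W(l[0],l[1]+y,l[2]+z));cv2.circle(i,(int((u-u0)*k),int((v-v0)*k)),2,c,-1)
    return i
d=cv2.absdiff(cv2.GaussianBlur(a,(3,3),0),cv2.GaussianBlur(b,(3,3),0))
op=o['opening']/2
top=np.hstack([dots(cr(a),[0]),dots(cr(b),[op,-op])]);bot=np.hstack([np.clip(cr(d).astype(int)*3,0,255).astype(np.uint8),cr(b)])
cv2.imwrite('pics/m6.png',np.vstack([top,bot])[:, :800])
E
```

```text
[-0.04373 -0.00808  0.15607] [180.    -0.   169.78] Floc -0.13 0.9 -0.83 M [-0.03 -0.06  0.01] op 0.0419 0.0 5.175
```

View pics/m6.png

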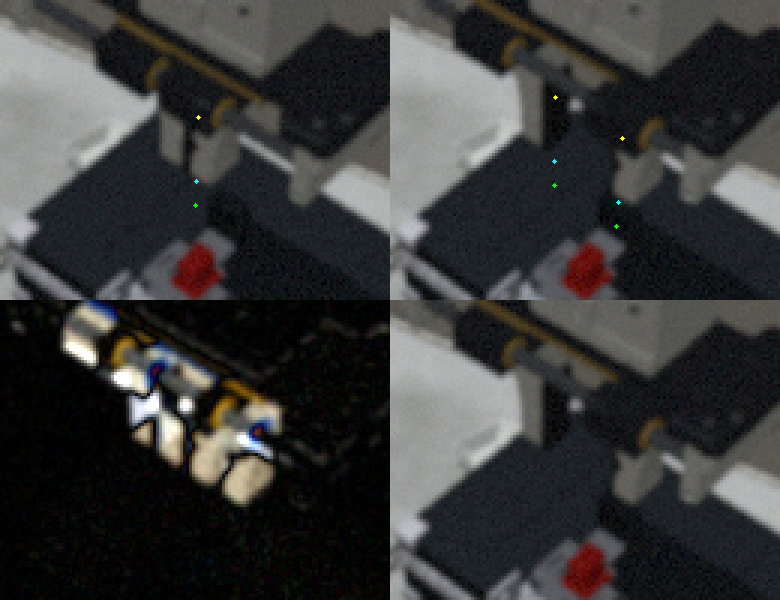

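The closed finger ends meet at about (190,168), about 12 native pixels above the projected TCP at (196,205). I'll settle height against sideways offset by touching the bare lid gently.

jog_arm:
  plan:
    - [[0,-0.037,-0.031,0,0,0,0],[0,-0.074,-0.062,0,0,0,0],[0,-0.074,-0.062,0,0,0,0],[0,-0.074,-0.062,0.04,0,0,0],[0,-0.074,-0.062,0.06,0,0,0],[0,-0.074,-0.062,0.07,0,0,0],[0,-0.074,-0.062,0.074,0,0,0],[0,-0.074,-0.062,0.076,0,0,0],[0,-0.074,-0.062,0.078,0,0,0],[0,-0.074,-0.062,0.078,0,0,0],[0,-0.074,-0.062,0.078,0,0,0]]

```text
clock: 6.6
tool_pos: [0.4547, -0.3332, 0.0783]
orientation: [-180.0, 0.0, 169.8]
force: [0.6, 0.2, 0.9]
opening: 0.0005
gripper_force: 0.0
```

```bash
python3 o.py; python3 -c "
from h import *
s=snap('scene','s7.png');o=ctrl.get_obs();print(proj(s,o['tool_pos']))"
```

```text
[ 0.03039 -0.07016  0.07834] [-1.7999e+02  2.0000e-02  1.6978e+02] Floc 0.6 0.33 0.86 M [ 0.   -0.02 -0.01] op 0.0005 0.0 6.6
(np.float64(388.99791987966717), np.float64(221.57784295221512))
```

jog_arm:
  plan:
    - [[0,0,0,0.002,0,0,0],[0,0,0,0.004,0,0,0],[0,0,0,0.006,0,0,0],[0,0,0,0.008,0,0,0],[0,0,0,0.009,0,0,0],[0,0,0,0.009,0,0,0]]

```text
clock: 7.4
tool_pos: [0.4545, -0.3332, 0.069]
orientation: [180.0, -0.0, 169.8]
force: [0.6, -0.2, 0.2]
opening: 0.0002
gripper_force: 0.0
```

```bash
python3 o.py
python3 - <<'E'
from h import *
s=ctrl.snapshot('scene');tp=ctrl.get_obs()['tool_pos'];u,v=proj(s,tp);print(u,v)
u0,v0=300,140
i=cv2.resize(s['image'][v0:v0+130,u0:u0+160],None,fx=4.5,fy=4.5,interpolation=3)[:,:,::-1].copy()
cv2.circle(i,(int((u-u0)*4.5),int((v-v0)*4.5)),2,(0,255,0),-1);cv2.imwrite('pics/m7.png',i)
E
```

```text
[ 0.0302  -0.07011  0.06898] [ 1.8000e+02 -1.0000e-02  1.6978e+02] Floc 0.59 -0.12 0.25 M [-0.02 -0.07 -0.09] op 0.0002 0.0 7.4
388.33867952527004 224.90670474664216
```

jog_arm:
  plan:
    - [[0,0,0,0.002,0,0,0],[0,0,0,0.004,0,0,0],[0,0,0,0.006,0,0,0],[0,0,0,0.008,0,0,0],[0,0,0,0.008,0,0,0]]

```text
clock: 8.07
tool_pos: [0.4565, -0.3347, 0.0636]
orientation: [-179.8, 0.2, 169.9]
force: [-0.7, 1.4, 15.7]
opening: 0.0004
gripper_force: 0.0
```

```bash
python3 o.py
```

```text
[ 0.03243 -0.07125  0.06355] [-179.85    0.23  169.87] Floc -0.95 1.29 15.69 M [-0.91  0.87 -0.22] op 0.0004 0.0 8.075
```

```bash
python3 -c "
from h import *
snap('scene','s8.png');snap('top','t8.png')"
```

jog_arm:
  plan:
    - [[0,0,0,-0.01,0,0,0],[0,0,0,-0.02,0,0,0],[0,0,0,-0.02,0,0,0]]

```text
clock: 8.55
tool_pos: [0.4551, -0.3333, 0.0819]
orientation: [-180.0, 0.1, 169.8]
force: [0.8, 0.6, -0.2]
opening: 0.0004
gripper_force: 0.0
```

Run:
```python
from h import *
s=snap('scene','s9.png');b=snap('top','t9.png')
I=lambda n:cv2.imread('pics/'+n)
o=ctrl.get_obs();print(o['force'],o['moment'],o['tool_pos'])
tp=np.array([.4565,-.3347,.0636]);u,v=proj(s,tp)
u0,v0=310,130
A=cv2.resize(I('s8.png')[v0:v0+125,u0:u0+160],None,fx=5,fy=5,interpolation=3)
cv2.circle(A,(int((u-u0)*5),int((v-v0)*5)),2,(0,255,0),-1);A=A[:600,:800]
print(A.shape);cv2.imwrite('pics/m8.png',A[:600])
# flask movement: normalized shift of regions between s2 and s9
for n0,n1,boxes in(('s2.png','s9.png',[(378,180,130,150)]),):
    g0=cv2.cvtColor(I(n0),6);g1=cv2.cvtColor(I(n1),6)
    for (x,y,w,h) in [(405,252,34,40),(380,285,26,38),(415,310,36,45),(430,208,18,20),(445,275,18,18)]:
        r=cv2.matchTemplate(g1[y-10:y+h+10,x-10:x+w+10],g0[y:y+h,x:x+w],5);_,m,_,p=cv2.minMaxLoc(r);print((x,y),p[0]-10,p[1]-10,round(m,3))
```

```text
[-0.24321489  0.7342466  -0.51539375] [-0.08461952  0.02773058  0.01918907] [ 0.45447553 -0.33304514  0.08093651]
(600, 800, 3)
(405, 252) -1 0 0.919
(380, 285) 0 0 0.79
(415, 310) 0 2 0.731
(430, 208) 3 2 0.436
(445, 275) 0 0 0.983
```

View pics/m8.png

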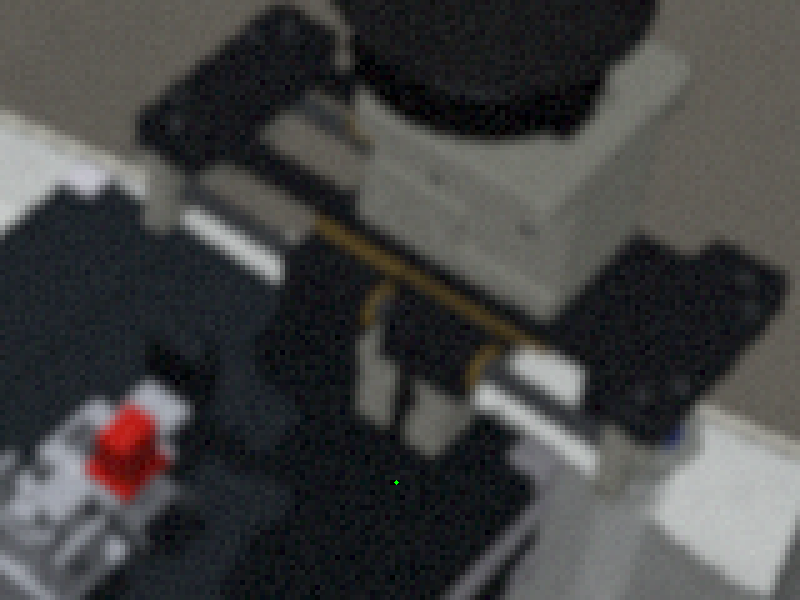

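Run:
```python
from h import *
s=ctrl.snapshot('scene');b=ctrl.snapshot('top')
print('flask stopper scene',L(onz(s,439,216,.178)).round(3),'top',L(onz(b,449,204,.178)).round(3),'bulb top',L(onz(b,427,209,.035)).round(3),'beaker',L(onz(b,420,249,.05)).round(3),'bulb scene',L(onz(s,423,272,.035)).round(3))
for n in('s1.png','s3.png','s7.png','s8.png','s9.png'):
    im=cv2.imread('pics/'+n);h=cv2.cvtColor(im,cv2.COLOR_BGR2HSV)
    m=((h[...,0]>105)&(h[...,0]<130)&(h[...,1]>110)&(h[...,2]>60)).astype(np.uint8)
    k,l,st,c=cv2.connectedComponentsWithStats(m);print(n,[(st[i].tolist(),c[i].round(1).tolist()) for i in range(1,k) if st[i][4]>12 and 420<c[i][0]<560 and 190<c[i][1]<300])
for n in('t1.png','t9.png','t8.png'):
    im=cv2.imread('pics/'+n);h=cv2.cvtColor(im,cv2.COLOR_BGR2HSV)
    m=((h[...,0]>105)&(h[...,0]<130)&(h[...,1]>110)&(h[...,2]>60)).astype(np.uint8)
    k,l,st,c=cv2.connectedComponentsWithStats(m);print(n,[(st[i].tolist(),c[i].round(1).tolist()) for i in range(1,k) if st[i][4]>12 and 400<c[i][0]<560 and 180<c[i][1]<300])
```

```text
flask stopper scene [ 0.016 -0.157  0.178] top [ 0.014 -0.158  0.178] bulb top [ 0.012 -0.157  0.035] beaker [-0.07  -0.153  0.05 ] bulb scene [ 0.011 -0.16   0.035]
s1.png [([434, 212, 11, 8, 67], [438.7, 215.3]), ([545, 267, 12, 10, 93], [550.5, 271.7]), ([447, 278, 13, 10, 101], [452.9, 282.6])]
s3.png [([434, 212, 11, 8, 64], [438.5, 215.5]), ([545, 267, 12, 10, 92], [550.5, 271.8]), ([447, 278, 13, 10, 104], [453.0, 282.5])]
s7.png [([439, 215, 6, 5, 14], [441.7, 217.4]), ([545, 267, 12, 11, 92], [550.6, 271.9]), ([447, 278, 13, 10, 101], [452.9, 282.6])]
s8.png [([545, 267, 12, 11, 93], [550.6, 271.8]), ([447, 278, 13, 11, 102], [452.9, 282.7])]
s9.png [([439, 215, 6, 5, 18], [441.4, 217.2]), ([545, 267, 12, 11, 94], [550.5, 271.7]), ([447, 278, 13, 10, 101], [452.9, 282.6])]
t1.png [([444, 199, 10, 11, 79], [448.4, 204.0]), ([539, 210, 9, 10, 71], [542.9, 214.4]), ([479, 258, 8, 10, 46], [482.0, 262.1])]
t9.png [([539, 210, 9, 10, 71], [542.9, 214.4]), ([479, 258, 8, 9, 40], [481.8, 261.5])]
t8.png [([539, 210, 9, 10, 71], [542.9, 214.4]), ([479, 258, 7, 9, 38], [481.7, 261.5])]
```

Both cameras agree that the right-hand flask stands at local (0.014, -0.158). The contact I felt was the gripper body on its stopper, and its images show no sign that it moved. At a reading of 0.064 the fingertips still hadn't met the lid, so the true tips are higher than reported. I'll probe again on the left, clear of the flask.

jog_arm:
  plan:
    - [[0,0,0,-0.04,0,0,0],[0,0,0,-0.08,0,0,0],[0,0,0.05,-0.08,0,0,0],[0,0,0.1,-0.08,0,0,0],[0,0,0.1,-0.05,0,0,0],[0,0,0.1,-0.01,0,0,0],[0,0,0.1,0.012,0,0,0],[0,0,0.1,0.015,0,0,0],[0,0,0.1,0.017,0,0,0],[0,0,0.1,0.019,0,0,0],[0,0,0.1,0.021,0,0,0],[0,0,0.1,0.021,0,0,0]]

```text
clock: 10.25
tool_pos: [0.4724, -0.2347, 0.0603]
orientation: [180.0, 0.0, 169.8]
force: [-1.4, -0.1, 0.5]
opening: 0.0003
gripper_force: 0.0
```

```bash
python3 o.py
python3 - <<'E'
from h import *
s=snap('scene','s10.png');im=cv2.imread('pics/s10.png');h=cv2.cvtColor(im,cv2.COLOR_BGR2HSV)
m=((h[...,0]>105)&(h[...,0]<130)&(h[...,1]>110)&(h[...,2]>60)).astype(np.uint8)
k,l,st,c=cv2.connectedComponentsWithStats(m);print([(st[i].tolist(),c[i].round(1).tolist()) for i in range(1,k) if st[i][4]>12 and 420<c[i][0]<460])
E
```

```text
[0.0304  0.02991 0.06033] [1.8000e+02 3.0000e-02 1.6978e+02] Floc -1.4 -0.32 0.48 M [-0.   -0.03  0.03] op 0.0003 0.0 10.25
[([434, 212, 11, 8, 67], [438.8, 215.3]), ([447, 278, 13, 10, 102], [452.9, 282.6])]
```

The flask's stopper is back at exactly its first position. Continuing the probe.

jog_arm:
  plan:
    - [[0,0,0,0.002,0,0,0],[0,0,0,0.004,0,0,0],[0,0,0,0.006,0,0,0],[0,0,0,0.008,0,0,0],[0,0,0,0.008,0,0,0]]

```text
clock: 10.92
tool_pos: [0.4722, -0.2347, 0.0518]
orientation: [-180.0, -0.0, 169.8]
force: [0.0, -0.3, 0.0]
opening: 0.0005
gripper_force: 0.0
```

```bash
python3 o.py
```

```text
[0.03015 0.02989 0.05183] [-1.8000e+02 -3.0000e-02  1.6977e+02] Floc 0.07 -0.26 0.04 M [0.   0.02 0.  ] op 0.0005 0.0 10.925
```

jog_arm:
  plan:
    - [[0,0,0,0.002,0,0,0],[0,0,0,0.004,0,0,0],[0,0,0,0.005,0,0,0],[0,0,0,0.006,0,0,0],[0,0,0,0.006,0,0,0]]

```text
clock: 11.55
tool_pos: [0.4723, -0.2348, 0.046]
orientation: [-180.0, -0.0, 169.8]
force: [0.4, 0.3, -0.0]
opening: 0.0003
gripper_force: 0.0
```

```bash
python3 o.py
```

```text
[0.03026 0.02988 0.04598] [-1.8000e+02 -1.0000e-02  1.6978e+02] Floc 0.32 0.41 -0.04 M [-0.07 -0.04 -0.01] op 0.0003 0.0 11.55
```

jog_arm:
  plan:
    - [[0,0,0,0.001,0,0,0],[0,0,0,0.002,0,0,0],[0,0,0,0.003,0,0,0],[0,0,0,0.004,0,0,0],[0,0,0,0.004,0,0,0]]

```text
clock: 12.18
tool_pos: [0.4723, -0.2347, 0.042]
orientation: [-180.0, -0.0, 169.8]
force: [0.6, 1.0, -0.9]
opening: 0.0005
gripper_force: 0.0
```

```bash
python3 o.py;python3 -c "
from h import *
snap('scene','s11.png')"
```

```text
[0.03026 0.02989 0.04199] [-1.8000e+02 -1.0000e-02  1.6978e+02] Floc 0.39 1.09 -0.89 M [ 0.01 -0.02 -0.03] op 0.0005 0.0 12.175
```

jog_arm:
  plan:
    - [[0,0,0,0.001,0,0,0],[0,0,0,0.002,0,0,0],[0,0,0,0.003,0,0,0],[0,0,0,0.004,0,0,0],[0,0,0,0.004,0,0,0]]

```text
clock: 12.85
tool_pos: [0.4722, -0.2347, 0.0379]
orientation: [-180.0, -0.0, 169.8]
force: [-0.4, -0.1, -0.7]
opening: 0.0006
gripper_force: 0.0
```

```bash
python3 o.py;python3 -c "
from h import *
snap('scene','s12.png')"
```

```text
[0.03023 0.02988 0.03794] [-1.8000e+02 -1.0000e-02  1.6978e+02] Floc -0.34 -0.13 -0.66 M [-0.03  0.01  0.  ] op 0.0006 0.0 12.85
```

Run:
```python
from h import *
s=ctrl.snapshot('scene');b=ctrl.snapshot('top');tp=ctrl.get_obs()['tool_pos'];l=L(tp)
u0,v0,k=270,110,5
i=cv2.resize(s['image'][v0:v0+120,u0:u0+160],None,fx=k,fy=k,interpolation=3)[:,:,::-1].copy()
for z,c in((l[2],(0,255,0)),(.07,(255,255,0)),(l[2]+.066,(0,255,255))):
    u,v=proj(s,W(l[0],l[1],z));cv2.circle(i,(int((u-u0)*k),int((v-v0)*k)),3,c,-1);print(u,v)
cv2.imwrite('pics/m9.png',i)
```

```text
343.20333202792114 207.21981871148085
343.8716641712732 196.0558120157737
344.62687968170167 183.44048130186067
```

View pics/m9.png

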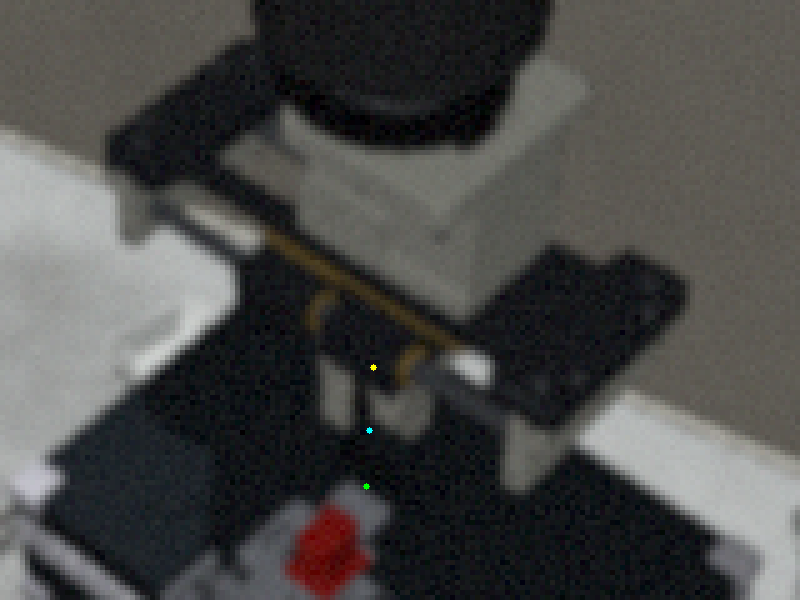

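The finger ends meet at about (370,432), right where the lid surface under them projects (369,430). So the tips are about 32 mm above the reported TCP and nearly touching the lid.

jog_arm:
  plan:
    - [[0,0,0,0.001,0,0,0],[0,0,0,0.002,0,0,0],[0,0,0,0.003,0,0,0],[0,0,0,0.003,0,0,0]]

```text
clock: 13.5
tool_pos: [0.4724, -0.2348, 0.0358]
orientation: [-180.0, 0.0, 169.8]
force: [-2.6, 1.8, 8.2]
opening: 0.0004
gripper_force: 4.2
```

```bash
python3 o.py
```

```text
[0.03034 0.02987 0.03578] [-1.7999e+02  1.0000e-02  1.6980e+02] Floc -2.92 1.35 8.23 M [ 0.75  0.91 -0.04] op 0.0004 4.187296189447807 13.5
```

Contact came at a reading of about 0.0365, so the true tips sit 33.5 mm above the reported TCP, with negligible xy error. I'll use that offset and pinch the tab again.

jog_arm:
  plan:
    - [[0,0,0,-0.035,0,0,0],[0.45,0,0,-0.075,0,0,0],[0.45,0.04,-0.02,-0.075,0,0,0],[0.45,0.072,-0.038,-0.075,0,0,0],[0.45,0.072,-0.038,-0.075,0,0,0],[0.45,0.072,-0.038,-0.075,0,0,0],[0.45,0.072,-0.038,-0.05,0,0,0],[0.45,0.072,-0.038,-0.038,0,0,0],[0.45,0.072,-0.038,-0.03,0,0,0],[0.45,0.072,-0.038,-0.03,0,0,0]]

```text
clock: 14.75
tool_pos: [0.3947, -0.2593, 0.0646]
orientation: [-180.0, -0.1, 169.8]
force: [-1.0, 0.1, 0.7]
opening: 0.0394
gripper_force: 0.0
```

```bash
python3 o.py; python3 -c "
from h import *
b=ctrl.snapshot('top');print([L(onz(b,u,124,0)) for u in(300,400)],[L(onz(b,u,v,.37)) for u,v in ((300,52),(400,54),(300,18))])"
```

```text
[-0.04178 -0.00799  0.06461] [-1.8000e+02 -7.0000e-02  1.6979e+02] Floc -1.02 -0.08 0.72 M [-0.02 -0.02  0.02] op 0.0394 0.0 14.75
[array([0.14040543, 0.13251896, 0.        ]), array([ 0.18311888, -0.07608225,  0.        ])] [array([0.14755098, 0.12355953, 0.37      ]), array([ 0.1718855 , -0.00524385,  0.37      ]), array([0.1924387 , 0.13259033, 0.37      ])]
```

jog_arm:
  plan:
    - [[0.3,0,0,0,0,0,0],[0.2,0,0,0,0,0,0],[0.1,0,0,0,0,0,0],[0.0,0,0,0,0,0,0],[0.0,0,0,0,0,0,0],[0,0,0,0,0,0,0],[0,0,0,0,0,0,0]]

```text
clock: 15.68
tool_pos: [0.3949, -0.2594, 0.0653]
orientation: [-180.0, 0.0, 169.8]
force: [-0.4, 3.1, 5.4]
opening: 0.0138
gripper_force: 30.0
```

```bash
python3 o.py
```

```text
[-0.04152 -0.00807  0.06529] [-1.8000e+02  2.0000e-02  1.6978e+02] Floc -0.93 2.99 5.39 M [ 0.78  0.24 -0.01] op 0.0138 29.99846041202545 15.675
```

jog_arm:
  plan:
    - [[0,0,0.0005,-0.0007,0,0,0],[0,0,0.001,-0.0007,0,0,0],[0,0,0.0015,-0.0007,0,0,0],[0,0,0.002,-0.0007,0,0,0],[0,0,0.0025,-0.0007,0,0,0],[0,0,0.003,-0.0007,0,0,0]]

```text
clock: 16.42
tool_pos: [0.3953, -0.2564, 0.0657]
orientation: [180.0, 0.0, 169.8]
force: [3.2, -2.7, -5.0]
opening: 0.0134
gripper_force: 30.0
```

```bash
python3 o.py
```

```text
[-0.04168 -0.00502  0.06567] [180.     0.   169.77] Floc 3.58 -2.05 -5.0 M [-1.22 -0.89  0.  ] op 0.0134 29.999327659606934 16.425
```

jog_arm:
  plan:
    - [[0,0,0.0005,0.0004,0,0,0],[0,0,0.001,0.0004,0,0,0],[0,0,0.0015,0.0004,0,0,0],[0,0,0.0015,0.0004,0,0,0]]

```text
clock: 16.92
tool_pos: [0.3956, -0.2549, 0.0656]
orientation: [-180.0, 0.0, 169.8]
force: [0.4, -2.1, 0.8]
opening: 0.0134
gripper_force: 30.0
```

```bash
python3 o.py
```

```text
[-0.04164 -0.00358  0.06556] [-1.8000e+02  1.0000e-02  1.6979e+02] Floc 0.77 -2.04 0.84 M [-0.88 -0.25 -0.04] op 0.0134 29.998968243598938 16.925
```

jog_arm:
  plan:
    - [[0,0,0.0003,0,0,0,0],[0,0,0.0005,0,0,0,0]]

```text
clock: 17.18
tool_pos: [0.3957, -0.2545, 0.0655]
orientation: [-180.0, 0.0, 169.8]
force: [0.4, -2.8, 0.8]
opening: 0.0138
gripper_force: 30.0
```

```bash
python3 o.py
```

```text
[-0.0416  -0.00311  0.06549] [-1.8000e+02  1.0000e-02  1.6978e+02] Floc 0.85 -2.72 0.8 M [-1.03 -0.23 -0.03] op 0.0138 29.999295473098755 17.175
```

jog_arm:
  plan:
    - [[0,0,0.0003,0,0,0,0],[0,0,0.0006,0,0,0,0]]

```text
clock: 17.42
tool_pos: [0.3958, -0.2539, 0.0654]
orientation: [-180.0, 0.0, 169.8]
force: [0.7, -3.0, 1.8]
opening: 0.0139
gripper_force: 30.0
```

jog_arm:
  plan:
    - [[0,0,0.0003,0,0,0,0],[0,0,0.0006,0,0,0,0]]

```text
clock: 17.68
tool_pos: [0.3959, -0.2533, 0.0654]
orientation: [-180.0, 0.0, 169.8]
force: [-0.1, -3.7, 1.7]
opening: 0.0136
gripper_force: 30.0
```

jog_arm:
  plan:
    - [[0,0,0.0003,0,0,0,0],[0,0,0.0006,0,0,0,0]]

```text
clock: 17.92
tool_pos: [0.396, -0.2527, 0.0654]
orientation: [-180.0, 0.0, 169.8]
force: [0.2, -2.4, 2.0]
opening: 0.0136
gripper_force: 30.0
```

jog_arm:
  plan:
    - [[0,0,0.0003,0,0,0,0],[0,0,0.0006,0,0,0,0]]

```text
clock: 18.18
tool_pos: [0.3961, -0.2521, 0.0654]
orientation: [-180.0, 0.0, 169.8]
force: [1.3, -2.9, 1.9]
opening: 0.0141
gripper_force: 30.0
```

jog_arm:
  plan:
    - [[0,0,0.0003,0,0,0,0],[0,0,0.0006,0,0,0,0]]

```text
clock: 18.42
tool_pos: [0.3963, -0.2515, 0.0654]
orientation: [-180.0, 0.0, 169.8]
force: [0.8, -2.8, 1.8]
opening: 0.0137
gripper_force: 30.0
```

jog_arm:
  plan:
    - [[0,0,0.0003,0,0,0,0],[0,0,0.0006,0,0,0,0]]

```text
clock: 18.68
tool_pos: [0.3963, -0.2509, 0.0654]
orientation: [180.0, 0.0, 169.8]
force: [1.5, -3.2, 1.6]
opening: 0.0139
gripper_force: 30.0
```

jog_arm:
  plan:
    - [[0,0,0.0003,0,0,0,0],[0,0,0.0006,0,0,0,0]]

```text
clock: 18.92
tool_pos: [0.3965, -0.2503, 0.0654]
orientation: [-180.0, 0.0, 169.8]
force: [1.5, -2.9, 2.4]
opening: 0.0135
gripper_force: 30.0
```

jog_arm:
  plan:
    - [[0,0,0.0003,0,0,0,0],[0,0,0.0006,0,0,0,0]]

```text
clock: 19.18
tool_pos: [0.3965, -0.2497, 0.0654]
orientation: [-180.0, 0.0, 169.8]
force: [2.0, -3.3, 1.7]
opening: 0.0136
gripper_force: 30.0
```

jog_arm:
  plan:
    - [[0,0,0.0004,0,0,0,0],[0,0,0.0007,0,0,0,0]]

```text
clock: 19.42
tool_pos: [0.3967, -0.249, 0.0654]
orientation: [180.0, 0.0, 169.8]
force: [2.3, -3.3, 2.7]
opening: 0.0139
gripper_force: 30.0
```

jog_arm:
  plan:
    - [[0,0,0.0004,0,0,0,0],[0,0,0.0007,0,0,0,0]]

```text
clock: 19.68
tool_pos: [0.3968, -0.2483, 0.0654]
orientation: [180.0, 0.0, 169.8]
force: [2.0, -3.3, 3.1]
opening: 0.0137
gripper_force: 30.0
```

jog_arm:
  plan:
    - [[0,0,0.0004,0,0,0,0],[0,0,0.0007,0,0,0,0]]

```text
clock: 19.92
tool_pos: [0.3969, -0.2476, 0.0654]
orientation: [-180.0, 0.0, 169.8]
force: [1.3, -2.1, 1.9]
opening: 0.0138
gripper_force: 30.0
```

jog_arm:
  plan:
    - [[0,0,0.0004,0,0,0,0],[0,0,0.0007,0,0,0,0]]

```text
clock: 20.18
tool_pos: [0.397, -0.2469, 0.0654]
orientation: [-180.0, 0.0, 169.8]
force: [2.7, -4.0, 2.4]
opening: 0.0138
gripper_force: 30.0
```

jog_arm:
  plan:
    - [[0,0,0.0003,0,0,0,0],[0,0,0.0005,0,0,0,0]]

```text
clock: 20.42
tool_pos: [0.3971, -0.2465, 0.0654]
orientation: [-180.0, 0.0, 169.8]
force: [2.0, -3.3, 2.7]
opening: 0.0135
gripper_force: 30.0
```

jog_arm:
  plan:
    - [[0,0,0.0004,0,0,0,0],[0,0,0.0007,0,0,0,0]]

```text
clock: 20.68
tool_pos: [0.3973, -0.2458, 0.0654]
orientation: [-180.0, 0.0, 169.8]
force: [2.7, -3.1, 2.1]
opening: 0.0134
gripper_force: 30.0
```

jog_arm:
  plan:
    - [[0,0,0.0004,0,0,0,0],[0,0,0.0007,0,0,0,0]]

```text
clock: 20.92
tool_pos: [0.3974, -0.2451, 0.0654]
orientation: [-180.0, 0.0, 169.8]
force: [2.7, -3.3, 3.0]
opening: 0.0141
gripper_force: 30.0
```

jog_arm:
  plan:
    - [[0,0,0.0004,0,0,0,0],[0,0,0.0007,0,0,0,0]]

```text
clock: 21.18
tool_pos: [0.3975, -0.2444, 0.0654]
orientation: [-180.0, 0.0, 169.8]
force: [3.7, -2.1, 2.4]
opening: 0.0138
gripper_force: 30.0
```

jog_arm:
  plan:
    - [[0,-0.0001,0.0004,0,0,0,0],[0,-0.0002,0.0007,0,0,0,0]]

```text
clock: 21.42
tool_pos: [0.3977, -0.2437, 0.0654]
orientation: [-180.0, -0.0, 169.8]
force: [1.9, -3.3, 3.1]
opening: 0.0136
gripper_force: 30.0
```

jog_arm:
  plan:
    - [[0,0,0.0004,0,0,0,0],[0,0,0.0007,0,0,0,0]]

```text
clock: 21.68
tool_pos: [0.3978, -0.243, 0.0654]
orientation: [-180.0, -0.0, 169.8]
force: [2.8, -3.2, 3.0]
opening: 0.0136
gripper_force: 30.0
```

jog_arm:
  plan:
    - [[0,0,0.0004,0,0,0,0],[0,0,0.0007,0,0,0,0]]

```text
clock: 21.92
tool_pos: [0.3979, -0.2423, 0.0654]
orientation: [180.0, -0.0, 169.8]
force: [3.3, -2.4, 2.7]
opening: 0.014
gripper_force: 30.0
```

jog_arm:
  plan:
    - [[0,-0.0001,0.0004,0,0,0,0],[0,-0.0002,0.0007,0,0,0,0]]

```text
clock: 22.18
tool_pos: [0.398, -0.2419, 0.0653]
orientation: [-180.0, -0.0, 169.8]
force: [2.0, -5.8, 2.4]
opening: 0.0137
gripper_force: 30.0
```

jog_arm:
  plan:
    - [[0,0,0.0001,0,0,0,0],[0,0,0.0001,0,0,0,0]]

```text
clock: 22.42
tool_pos: [0.3981, -0.2419, 0.0654]
orientation: [-180.0, -0.0, 169.8]
force: [2.3, -5.8, 1.8]
opening: 0.0138
gripper_force: 30.0
```

```bash
python3 o.py
```

```text
[-0.04152  0.0097   0.06536] [-1.7997e+02 -2.0000e-02  1.6978e+02] Floc 3.28 -5.35 1.79 M [-2.16 -0.67 -0.06] op 0.0138 30.003939270973206 22.425
```

The tab is home: it stopped moving and the push rose to about 5.8 N. Now I'll let go and go to the lever's grip.

jog_arm:
  plan:
    - [[0.25,0,0,0,0,0,0],[0.25,0,0,0,0,0,0],[0.25,0,0,0,0,0,0],[0.6,0,0,-0.02,0,0,0],[0.6,0,0,-0.04,0,0,0],[0.6,-0.02,-0.005,-0.04,0,0,0],[0.6,-0.0395,-0.01,-0.04,0,0,0],[0.6,-0.0395,-0.01,-0.04,0,0,0],[0.6,-0.0395,-0.01,-0.02,0,0,0],[0.6,-0.0395,-0.01,0,0,0,0],[0.6,-0.0395,-0.01,0.006,0,0,0],[0.5,-0.0395,-0.01,0.006,0,0,0],[0.4,-0.0395,-0.01,0.006,0,0,0],[0.3,-0.0395,-0.01,0.006,0,0,0],[0.2,-0.0395,-0.01,0.006,0,0,0],[0.1,-0.0395,-0.01,0.006,0,0,0],[0.1,-0.0395,-0.01,0.006,0,0,0]]

```text
clock: 24.55
tool_pos: [0.4363, -0.2568, 0.0598]
orientation: [179.9, 0.1, 169.8]
force: [0.9, 13.5, 3.8]
opening: 0.0257
gripper_force: 30.0
```

```bash
python3 o.py
python3 - <<'E'
from h import *
# lever arc shifts (tool axes: x=-case x, z=-up)
for l in [5,10,15,25,35,45,55,65,75,85,88]:
    a=np.arctan2(21,80)+np.radians(l);r=82.7;print(l,-round(r*np.cos(a)-80),round(-(r*np.sin(a)-21)), 'tool x,z mm')
print('1dp',[(l,round(80-82.7*np.cos(np.arctan2(21,80)+np.radians(l)),1),round(21-82.7*np.sin(np.arctan2(21,80)+np.radians(l)),1)) for l in(2,4,6,8,10)])
E
```

```text
[-0.00128  0.00184  0.05982] [1.7987e+02 9.0000e-02 1.6977e+02] Floc -1.5 13.45 3.83 M [ 4.77 -0.44  0.01] op 0.0257 30.001021027565002 24.55
5 2 -7 tool x,z mm
10 5 -14 tool x,z mm
15 8 -20 tool x,z mm
25 16 -32 tool x,z mm
35 27 -42 tool x,z mm
45 38 -50 tool x,z mm
55 51 -57 tool x,z mm
65 65 -60 tool x,z mm
75 80 -62 tool x,z mm
85 94 -61 tool x,z mm
88 98 -60 tool x,z mm
1dp [(2, np.float64(0.8), np.float64(-2.8)), (4, np.float64(1.7), np.float64(-5.5)), (6, np.float64(2.6), np.float64(-8.2)), (8, np.float64(3.7), np.float64(-10.9)), (10, np.float64(4.9), np.float64(-13.6))]
```

jog_arm:
  plan:
    - [[0.1,0,0.0009,0,0,0,0],[0.1,0,0.0018,-0.0003,0,0,0],[0.1,0,0.0018,-0.0008,0,0,0],[0.1,0,0.0018,-0.0008,0,0,0]]

```text
clock: 25.05
tool_pos: [0.4362, -0.2565, 0.0603]
orientation: [180.0, 0.0, 169.8]
force: [1.4, 4.7, -1.6]
opening: 0.0256
gripper_force: 30.0
```

```bash
python3 o.py
```

```text
[-0.00142  0.00206  0.06026] [1.7998e+02 4.0000e-02 1.6977e+02] Floc 0.57 4.88 -1.6 M [ 1.6  -1.02  0.13] op 0.0256 29.998978078365326 25.05
```

Next I'll lift a little, about 1 mm, relieving the rest of the side load.

jog_arm:
  plan:
    - [[0.1,0.0002,0.0006,-0.0006,0,0,0],[0.1,0.0003,0.0007,-0.001,0,0,0],[0.1,0.0003,0.0007,-0.001,0,0,0]]

```text
clock: 25.42
tool_pos: [0.4359, -0.2563, 0.0612]
orientation: [-180.0, 0.0, 169.8]
force: [4.0, -0.7, -4.4]
opening: 0.0256
gripper_force: 30.0
```

```bash
python3 o.py
```

```text
[-0.00173  0.00222  0.06121] [-1.7998e+02  4.0000e-02  1.6977e+02] Floc 4.06 0.01 -4.44 M [-0.8  -1.7   0.03] op 0.0256 29.999273121356964 25.425
```

jog_arm:
  plan:
    - [[0.1,-0.0003,0,-0.0004,0,0,0],[0.1,-0.0004,0,-0.0007,0,0,0],[0.1,-0.0004,0,-0.0007,0,0,0]]

```text
clock: 25.8
tool_pos: [0.4357, -0.2562, 0.0618]
orientation: [-180.0, -0.0, 169.8]
force: [2.4, -4.7, -6.1]
opening: 0.0255
gripper_force: 30.0
```

```bash
python3 o.py
```

```text
[-0.00189  0.00231  0.06183] [-1.7999e+02 -2.0000e-02  1.6977e+02] Floc 3.15 -4.19 -6.15 M [-1.37 -1.22  0.  ] op 0.0255 29.99900847673416 25.8
```

jog_arm:
  plan:
    - [[0.1,-0.0003,-0.0005,0,0,0,0],[0.1,-0.0003,-0.0005,0,0,0,0],[0.1,-0.0003,-0.0005,0,0,0,0]]

```text
clock: 26.18
tool_pos: [0.4357, -0.2563, 0.0618]
orientation: [180.0, -0.0, 169.8]
force: [0.7, 1.0, -1.9]
opening: 0.0257
gripper_force: 30.0
```

```bash
python3 o.py
```

```text
[-0.00191  0.00218  0.06176] [ 1.7998e+02 -5.0000e-02  1.6977e+02] Floc 0.54 1.16 -1.86 M [ 0.35 -0.49 -0.07] op 0.0257 29.999439418315887 26.175
```

The rise held with only 1.9 N on it, so the lever is turning freely. I'll carry on along the arc.

jog_arm:
  plan:
    - [[0.1,0.0003,0,-0.001,0,0,0],[0.1,0.0006,0,-0.002,0,0,0],[0.1,0.001,0,-0.003,0,0,0],[0.1,0.001,0,-0.003,0,0,0]]

```text
clock: 26.68
tool_pos: [0.4349, -0.2562, 0.0648]
orientation: [180.0, -0.0, 169.8]
force: [0.3, 2.8, -3.8]
opening: 0.0258
gripper_force: 30.0
```

```bash
python3 o.py
```

```text
[-0.00276  0.00215  0.06482] [ 1.7999e+02 -3.0000e-02  1.6977e+02] Floc -0.14 2.77 -3.82 M [ 0.95 -0.43 -0.05] op 0.0258 29.998856484889984 26.675
```

jog_arm:
  plan:
    - [[0.1,0.0033,0,-0.0085,0,0,0],[0.1,0.0067,0,-0.015,0,0,0],[0.1,0.0105,0,-0.021,0,0,0],[0.1,0.0149,0,-0.0268,0,0,0],[0.1,0.0197,0,-0.0322,0,0,0],[0.1,0.025,0,-0.0371,0,0,0],[0.1,0.0307,0,-0.0415,0,0,0],[0.1,0.0368,0,-0.0454,0,0,0],[0.1,0.0368,0,-0.0454,0,0,0]]

```text
clock: 27.8
tool_pos: [0.3998, -0.2498, 0.1116]
orientation: [180.0, 0.2, 169.8]
force: [2.9, 6.8, -0.7]
opening: 0.026
gripper_force: 30.0
```

```bash
python3 o.py
```

```text
[-0.03838  0.00222  0.11165] [179.99   0.18 169.8 ] Floc 1.63 7.21 -0.69 M [ 2.08 -1.27 -0.06] op 0.026 29.99823421239853 27.8
```

jog_arm:
  plan:
    - [[0.1,0.0064,0.0005,-0.0034,0,0,0],[0.1,0.013,0.0009,-0.0062,0,0,0],[0.1,0.0199,0.0009,-0.0084,0,0,0],[0.1,0.0269,0.0009,-0.01,0,0,0],[0.1,0.0341,0.0009,-0.0109,0,0,0],[0.1,0.0413,0.0009,-0.0113,0,0,0],[0.1,0.0485,0.0009,-0.011,0,0,0],[0.1,0.0542,0.0009,-0.0103,0,0,0],[0.1,0.058,0.0009,-0.0098,0,0,0],[0.1,0.058,0.0009,-0.0098,0,0,0]]

```text
clock: 29.05
tool_pos: [0.3444, -0.2395, 0.1229]
orientation: [-179.9, 0.4, 169.8]
force: [1.9, 5.6, 12.8]
opening: 0.0253
gripper_force: 30.0
```

```bash
python3 o.py
```

```text
[-0.09474  0.00252  0.12287] [-179.93    0.36  169.85] Floc 0.89 5.87 12.82 M [ 1.84 -1.03  0.  ] op 0.0253 29.99921143054962 29.05
```

Run:
```python
import numpy as np
rx,rz=-.1737,.1235;R=np.hypot(rx,rz);a0=np.arctan2(rz,rx)
for t in list(range(2,58,3))+[57]:
    a=a0-np.radians(t);print(t,round(-(R*np.cos(a)-rx),3),round(-(R*np.sin(a)-rz),3))
```

```text
2 -0.004 -0.006
5 -0.011 -0.015
8 -0.019 -0.023
11 -0.027 -0.031
14 -0.035 -0.038
17 -0.044 -0.045
20 -0.053 -0.052
23 -0.062 -0.058
26 -0.072 -0.064
29 -0.082 -0.069
32 -0.092 -0.073
35 -0.102 -0.077
38 -0.113 -0.081
41 -0.124 -0.084
44 -0.135 -0.086
47 -0.146 -0.088
50 -0.157 -0.089
53 -0.168 -0.09
56 -0.179 -0.09
57 -0.183 -0.089
```

jog_arm:
  plan:
    - [[0.1,0.002,0.0005,-0.0012,0,0,0],[0.1,0.004,0.0005,-0.0012,0,0,0],[0.1,0.004,0.0005,-0.0012,0,0,0]]

```text
clock: 29.42
tool_pos: [0.3385, -0.2381, 0.1222]
orientation: [-179.9, 0.1, 169.8]
force: [1.7, -1.1, 6.1]
opening: 0.0258
gripper_force: 30.0
```

jog_arm:
  plan:
    - [[0.1,-0.002,0,-0.003,0,0,0],[0.1,-0.004,0,-0.006,0,0,0],[0.1,-0.007,0,-0.01,0,0,0],[0.1,-0.011,0,-0.015,0,0,0],[0.1,-0.011,0,-0.015,0,0,0]]

```text
clock: 30.05
tool_pos: [0.3468, -0.2395, 0.1354]
orientation: [-180.0, -0.3, 169.7]
force: [-1.7, -3.8, -1.2]
opening: 0.0258
gripper_force: 30.0
```

```bash
python3 o.py
```

```text
[-0.09237  0.00295  0.13539] [-179.97   -0.27  169.75] Floc -1.03 -4.04 -1.18 M [-1.59  0.85  0.  ] op 0.0258 29.999074637889862 30.05
```

Forces stay low, so the lid is rising. Continuing the arc.

jog_arm:
  plan:
    - [[0.1,-0.008,-0.0005,-0.008,0,0,0],[0.1,-0.016,-0.0005,-0.016,0,0,0],[0.1,-0.024,-0.0005,-0.023,0,0,0],[0.1,-0.033,-0.0005,-0.03,0,0,0],[0.1,-0.042,-0.0005,-0.037,0,0,0],[0.1,-0.051,-0.0005,-0.043,0,0,0],[0.1,-0.061,-0.0005,-0.049,0,0,0],[0.1,-0.071,-0.0005,-0.054,0,0,0],[0.1,-0.071,-0.0005,-0.054,0,0,0]]

```text
clock: 31.18
tool_pos: [0.4187, -0.2529, 0.1904]
orientation: [-180.0, -0.1, 169.8]
force: [-2.0, -3.9, 1.1]
opening: 0.0255
gripper_force: 30.0
```

```bash
python3 o.py
```

```text
[-0.01929  0.0025   0.19042] [-1.7996e+02 -7.0000e-02  1.6977e+02] Floc -1.31 -4.23 1.07 M [-1.31  1.3  -0.08] op 0.0255 30.00383108854294 31.175
```

jog_arm:
  plan:
    - [[0.1,-0.01,-0.0005,-0.004,0,0,0],[0.1,-0.02,-0.0005,-0.008,0,0,0],[0.1,-0.031,-0.0005,-0.012,0,0,0],[0.1,-0.042,-0.0005,-0.015,0,0,0],[0.1,-0.053,-0.0005,-0.017,0,0,0],[0.1,-0.064,-0.0005,-0.019,0,0,0],[0.1,-0.075,-0.0005,-0.02,0,0,0],[0.1,-0.086,-0.0005,-0.021,0,0,0],[0.1,-0.097,-0.0005,-0.021,0,0,0],[0.1,-0.103,-0.0005,-0.02,0,0,0],[0.1,-0.103,-0.0005,-0.02,0,0,0]]

```text
clock: 32.55
tool_pos: [0.52, -0.2718, 0.2103]
orientation: [-180.0, -0.0, 169.8]
force: [-2.3, -5.0, 0.2]
opening: 0.0256
gripper_force: 30.0
```

```bash
python3 o.py
python3 - <<'E'
from h import *
s=snap('scene','s20.png')
cv2.imwrite('pics/m20.png',cv2.resize(s['image'][60:300,220:500],(700,600),interpolation=3)[:,:,::-1])
E
```

```text
[0.08382 0.0019  0.21031] [-1.7996e+02 -1.0000e-02  1.6977e+02] Floc -1.42 -5.29 0.22 M [-1.75  1.24 -0.09] op 0.0256 30.00157356262207 32.55
```

View pics/m20.png

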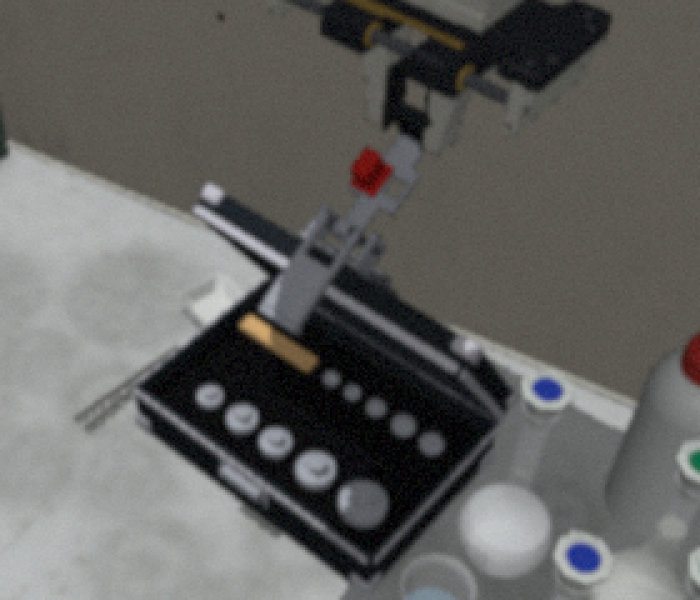

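The lid stands open at about 57° with the lever up, gripped at (405,110), and the glassware and tools are undisturbed. Releasing and withdrawing straight up.

jog_arm:
  plan:
    - [[0.1,0,-0.0007,0,0,0,0],[0.35,0,-0.0007,0,0,0,0],[0.5,0,-0.0007,0,0,0,0],[0.5,0,-0.0007,0,0,0,0],[0.5,0,-0.0007,0,0,0,0],[0.5,0,-0.0007,-0.02,0,0,0],[0.5,0,-0.0007,-0.05,0,0,0],[0.5,0,-0.0007,-0.09,0,0,0],[0.5,0.03,-0.0007,-0.12,0,0,0],[0.5,0.06,-0.0007,-0.12,0,0,0],[0.5,0.06,-0.0007,-0.12,0,0,0],[0.5,0.06,-0.0007,-0.12,0,0,0]]

```text
clock: 34.1
tool_pos: [0.4612, -0.2613, 0.3303]
orientation: [180.0, 0.0, 169.8]
force: [-0.3, 0.6, -0.4]
opening: 0.0439
gripper_force: 0.0
```

```bash
python3 o.py
python3 - <<'E'
from h import *
s=snap('scene','s21.png')
def red(n):
    h=cv2.cvtColor(cv2.imread('pics/'+n),cv2.COLOR_BGR2HSV);m=((h[...,0]<8)|(h[...,0]>172))&(h[...,1]>150)&(h[...,2]>60)
    v,u=np.nonzero(m[60:260,310:420]);return u.mean()+310,v.mean()+60,len(u)
print(red('s20.png'),red('s21.png'))
a,b=[cv2.imread('pics/'+n)[60:300,220:500].astype(int) for n in('s20.png','s21.png')]
print('lid diff',np.abs(a-b)[80:,:].mean())
E
```

```text
[0.02402 0.00178 0.3303 ] [1.7999e+02 2.0000e-02 1.6978e+02] Floc -0.35 0.51 -0.36 M [-0.02 -0.11  0.01] op 0.0439 0.0 34.1
(np.float64(367.353591160221), np.float64(128.46408839779005), 181) (np.float64(367.4535519125683), np.float64(128.49726775956285), 183)
lid diff 7.8220535714285715
```

The lid and lever stayed exactly where I left them, and the gripper is clear, so I'm handing in.

```bash
python3 -c "
from plant import ctrl
print(ctrl.close_job())"
```

```text
the job is handed in; nothing more can be done
None
```

The case is open and handed in: tab felt home at about 6 N, lever up, lid standing open by itself at about 57°; while probing, the gripper body pressed the right-hand flask's stopper with about 16 N, and the later pictures show the flask unmoved.

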